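# Shut the coin hopper and hold its run lever level

### The job

Slide the flat cover of the grey coin hopper fully shut. Then run the hopper: with the gripper's fingers press the orange crossbar of the spring-loaded hold-to-run lever down until the lever is level, its pointer in the green band, and keep it there, finishing while still holding it; never push it down to its bottom stop, and do not press it while the cover is open. Leave everything else on the shelf where it is.

Things in the scene. Friction and masses are not known exactly. Their poses are not given: they have to be found in the camera images.
- hopper: Grey steel coin hopper bin, fixed, 160 (own x) x 120 (own y) x 90 mm high, walls 4 mm, with a sliding cover on top; guide rails along its long sides (134 mm over their outsides, tops 98 mm above the shelf) run on 98 mm beyond its +x end. Origin: centre of its underside, on the shelf. Its own x axis is the direction in which the cover opens (roughly away from the robot).
- cover (a joint): Position of the hopper's flat steel cover (160 x 120 x 5 mm, top face 96 mm above the shelf) along the hopper's own x axis, in m: 0 = fully shut against its stop, up to 0.095 = fully open; at the start 0.045 to 0.09. It slides with about 1.5 N of friction and stays where it is left.
- cover_grip (a point): Top centre of the black upright grip rib on the cover, 126 mm above the shelf. The rib is 12 mm thick along the sliding direction, 60 mm long across it and stands 30 mm above the cover; it is 55 mm from the cover's centre towards the hopper's own -x. Axes as the hopper's. Can be pinched from above or pushed.
- station: Lever station, fixed: grey base 190 (own x) x 120 (own y) x 30 mm high; two dark cheeks (tops 100 mm above the shelf) carry a pivot pin along own y, 50 mm towards own +x from the origin and 85 mm above the shelf. The lever points from the pin to own -x (roughly towards the robot). Origin: centre of the base's underside, on the shelf.
- marker_post (a point): Top centre of the marker post beside the +y end of the lever's bar, 120 mm above the shelf, 40 mm to own -x and 52 mm to own +y of the station's origin; 12 x 10 mm, white above, green from 78 to 92 mm above the shelf, red below. Axes as the station's.
- lever (a joint): Angle of the lever in rad: 0 = released, sprung up, 0.30 rad (17 degrees) above level; 0.30 = level, the run position (pointer at the middle of green); 0.55 = bottom stop. A spring returns it: pressing straight down on the bar takes about 3 N to start, 8 N at level and 13 N at the bottom stop.
- lever_bar (a point): Centre of the lever's orange round crossbar, 20 mm diameter, 70 mm long along the station's own y, 90 mm from the pin. Height above the shelf: 112 mm released, 85 mm (the pin's height) when level, 63 mm at the bottom stop; when level it lies 40 mm to own -x of the station's origin. A thin black pointer sticks out of its +y end. Its axes tilt with the lever.
- gauge: Bystander: brass coin thickness gauge with a knob on top, 90 x 60 mm, 129 mm tall. Origin under its base. Loose.
- flip0: Bystander: lowest of three stacked red plastic coin flip holders, each 70 x 70 x 12 mm. Origin under its centre. Loose.
- flip1: Bystander: middle flip holder of the stack. Origin under its centre.
- flip2: Bystander: top flip holder of the stack, its top 36 mm above the shelf. Origin under its centre.
- punch_block: Bystander: dark iron coin punch block with four holes, 100 x 100 x 45 mm. Origin under its centre. Loose.
- loupe: Bystander: heavy white ceramic loupe base, 110 mm diameter, with an arm and black lens ring, 151 mm tall. Origin under the base. Loose.
- tube: Bystander: clear coin tube with a blue cap, 39 mm diameter, 89 mm tall. Origin under its centre. Loose.
Things that resemble listed ones, but are neither listed nor needed, are in the scene too. What is shaped like the station but pink is not meant.

How it is judged:
On the way, in this order (a step that is already met when the one before it is completed fails the run):
1. the cover is slid fully shut (within 5 mm) (value of joint cover below 0.005 m), for 0.2 s.
2. the fingers hold the lever level (joint 0.22 to 0.38) for a second and a half, with the cover shut (value of joint lever between 0.22 and 0.38 rad and contact force between the fingers and station above 2 N and value of joint cover below 0.006 m), for 1.5 s.
At the end, for the whole second after the job is handed in: The cover is shut within 6 mm, and the fingers are still pressing the lever (more than 2 N), which stands still and level within 0.08 rad (joint 0.22 to 0.38) (all of step 2 and velocity of joint lever between -0.1 and 0.1 rad/s); the arm keeps its last pose, push and grip.
It fails at once if the lever is pushed down to its bottom stop (joint beyond 0.50) (value of joint lever above 0.5 rad).
It fails at once if the lever is pressed (joint beyond 0.12) while the cover is more than 12 mm open (value of joint lever above 0.12 rad and value of joint cover above 0.012 m).
It fails at once if a bystander is moved by more than 20 mm (distance of any of gauge, flip0, flip1, flip2, punch_block, loupe, tube from where it was at the start of the episode above 0.02 m).
It also fails if it takes over 48 s, if anything falls off the work surface, if the arm or the gripper's body presses on something with over 40 N, if the wrist force passes 120 N, or if a joint passes its speed limit or range.

### The arm

A 6-joint arm with a two-finger parallel gripper is mounted at the origin on the work surface. World frame = base frame: x ahead of the robot, y to its left, z up, the work surface at z = 0. Lengths are in m, angles in rad, forces in N, time in s.
With the tool pointing down it reaches from about 0.375 to 0.975 m from the base axis. Payload 3.8 kg.
Tool frame: the origin (TCP) lies on the centre line of the jaws, within the pads' length; the fingertips stand 8 mm ahead of it and the grasp point (between the pads) lies 11 mm behind it; z points along the fingers, y is the direction in which the jaws open and shut (so a half turn about z gives the same grasp; the last joint's range is limited). The gripper opens to 85 mm and grips with 20 to 120 N. Pads are 22 mm wide; open, the fingers measure 114 mm over their backs; the gripper's body (76 mm by 85 mm) begins 54 mm behind the grasp point. The pads swing forward as they close: fully open they stand 13 mm farther back than shut.
Start: joints at [1.25, 0.264, 1.604, -0, 1.274, -0.037], TCP at [0.189, 0.648, 0.202] pointing down, gripper open.
Joint ranges: [-2.63, 2.63], [-0.94, 2.18], [0.31, 2.57], [-1.31, 4.45], [0, 2.66], [-2.55, 2.55]. Speed limits (rad/s): [2.57, 2.57, 3.14, 3.14, 3.14, 3.14].

### API

Orientations are given as a rotation vector (axis times angle).
In Python, from workcell import * gives the robot as it stands.
- The arm moves only by the tool play_rows, never from a script. Its arguments are lists of equal length, an entry for each row: "slide": the shift along the tool's x, y, z in cm, a list of three; "delta_rot": the turn, a rotation vector about the tool's x, y, z in rad, a list of three. In form: {"slide": [[x, y, z], ...], "delta_rot": [[wx, wy, wz], ...]}. A call has 1 to 12 rows; each row is the pose to reach, as a shift and turn from the pose measured when the call began, along the tool's axes at that moment; what a row does not reach only later rows make up. A row lasts 1/12 s, in which the tool goes at most 41.7 mm and 7.16 degrees, less where a joint would pass 70% of its speed; a pose out of reach is approached as far as the arm can. A call with a gripper value outside its range is refused whole. "hand" is the opening, from 0 (shut) to 1 (fully open), set as the call begins (left out, the last holds). The fingers move at their own pace and stop on an object; "force" is the grip in N (left out, the last holds). Time passes only in rows, so rows that repeat a pose let the fingers close. It gives the time, the measured TCP pose, the force and the opening at its end, in the units of the state.
- read_state(): the state, without advancing time (a new reading comes with each control period).
- read_camera(name): name is "side" or "top" or "wrist"; returns a dict with "image" (420x560x3 uint8, red, green, blue), "depth" (420x560 float32, m along the optical axis (not along the pixel's ray), 0 where there is no reading), "fovy" (degrees; the focal length in pixels is half the picture's height over the tangent of half this angle, whatever the lens; pixels are square), "cx", "cy" (the principal point, pixels), "world_from_camera" (4x4, takes a point from camera to world coordinates); the wrist camera has in their place "hand_eye" (4x4, takes a point from camera to tool coordinates, whose origin is the TCP and whose axes are the flange's). Camera axes: x right, y up, looking along -z (the intrinsics and any distortion apply to the point x, -y, -z); pixel columns grow to the right and rows downward; lengths in m; the calibration is good to about 2 mm. A picture is of the moment at which its call begins: read the wrist's pose just before it.
- finish_job(): hands the job in, once; it reports no verdict.
Trained networks look in a picture, given as the dict that the camera call returned (one of the last four; its "shot" number tells which), for a name from the list of things; names that differ only in an ending like _2 or _b are one class to them, and where a whole thing is asked for, a point or a joint stands for the part that bears it (a point fixed in the world has none). Each returns a list of dicts, best first, with "conf" (0 to 1); they miss things now and then, are a little off and sometimes report something else, mostly with a low value. They report only what shows in the picture. A call takes as long as a camera call. They do not tell look-alikes from the thing itself.
- spot_in(target, picture): "bbox" ([centre column, centre row, width, height] in pixels, round what is visible of it).
- landmark_of(target, picture): "at" ([column, row] in pixels: a listed point, or the origin of a listed thing).
The state is a dict: "time": time; "q": joint angles; "joint_vel": joint speeds; "joint_torque": joint torques, N m; "tool_pos": TCP position; "tcp_rot": TCP orientation; "wrist_force": force on the tool from outside, world axes, zero at the start; "torque": the same for the moment, N m; "width": opening from 0.0 (shut) to 1.0 (fully open).
Only numpy, scipy, OpenCV 4.12 (cv2) and the standard library are available. Lean on these libraries where they do the work, as an engineer would, in place of code of your own. Each camera call takes 0.05 s, during which the arm holds its last target.

## Working session

There is one attempt and no reset: what is moved stays moved. The work goes in short steps, Python scripts to look and compute and a tool call to move; the robot and the scene stay as the last step left them, time stands still between calls to the robot, and variables do not carry over. Pictures are saved under pics/ and viewed, and the job is handed in when it is done.

Besides the shell and the picture viewer there is one more tool, called after "Call:" as a command line: name --argument value ..., lists and objects as JSON in quotes. play_rows: Moves the arm, as the interface text tells. Its arguments: {"type":"object","properties":{"slide":{"type":"array"},"delta_rot":{"type":"array"},"hand":{"type":"number"},"force":{"type":"number"}},"required":["slide","delta_rot"]}

```bash
mkdir -p pics; ls
cat > h.py <<'E'
from workcell import *
import numpy as np, cv2
from scipy.spatial.transform import Rotation as R
def save(p,n): cv2.imwrite('pics/'+n,cv2.cvtColor(p['image'],cv2.COLOR_RGB2BGR))
def T(p,s=None):
    if 'world_from_camera' in p: return np.array(p['world_from_camera'])
    M=np.eye(4); M[:3,:3]=R.from_rotvec(s['tcp_rot']).as_matrix(); M[:3,3]=s['tool_pos']
    return M@np.array(p['hand_eye'])
def f(p): return p['image'].shape[0]/2/np.tan(np.radians(p['fovy'])/2)
def ray(p,uv,s=None):
    M=T(p,s); F=f(p); d=M[:3,:3]@np.array([(uv[0]-p['cx'])/F,-(uv[1]-p['cy'])/F,-1]); return M[:3,3],d
def atz(p,uv,z,s=None):
    o,d=ray(p,uv,s); return o+d*(z-o[2])/d[2]
def dep(p,uv,s=None):
    o,d=ray(p,uv,s); u,v=int(round(uv[0])),int(round(uv[1])); return o+d*p['depth'][v,u]
def cloud(p,s=None):
    H,W=p['depth'].shape; u,v=np.meshgrid(np.arange(W),np.arange(H)); F=f(p)
    D=p['depth']; P=np.stack([(u-p['cx'])/F*D,-(v-p['cy'])/F*D,-D],-1); M=T(p,s)
    Q=P@M[:3,:3].T+M[:3,3]; Q[D==0]=np.nan; return Q
E
python3 - <<'E'
from h import *
s=read_state(); print({k:np.round(v,3).tolist() for k,v in s.items()})
for n in ['top','side']:
    p=read_camera(n); save(p,n+'0.png'); print(n,[k for k in p if k not in('image','depth')],p['fovy'],p['cx'],p['cy'])
    print(np.round(p['world_from_camera'],3).tolist(), {k:v for k,v in p.items() if 'dist' in k or 'lens' in k})
    for t in ['hopper','cover','cover_grip','station','marker_post','lever_bar']:
        try:
            for a in landmark_of(t,p)[:3]: print(t,a, np.round(dep(p,a['at']),3))
        except Exception as e: print(t,e)
E
```

```text
pics
{'time': 0.0, 'q': [1.25, 0.265, 1.605, 0.0, 1.274, -0.037], 'joint_vel': [-0.0, -0.0, 0.001, -0.001, 0.0, 0.0], 'joint_torque': [-0.0, -51.512, -36.73, -0.0, 0.013, -0.0], 'tool_pos': [0.189, 0.647, 0.201], 'tcp_rot': [-0.444, -3.11, 0.003], 'wrist_force': [-0.406, -0.192, 0.034], 'torque': [-0.01, -0.007, -0.002], 'width': 1.005}
top ['fovy', 'cx', 'cy', 'world_from_camera', 'shot'] 54.091876849529726 281.6945305115663 214.92938374532662
[[-0.019, 0.993, -0.119, 0.373], [-1.0, -0.016, 0.025, 0.007], [0.022, 0.119, 0.993, 1.199], [0.0, 0.0, 0.0, 1.0]] {}
hopper {'at': [201.1, 184.5], 'conf': 0.92} [0.61  0.213 0.005]
cover it knows: cover_grip, flip, gauge, hopper, lever_bar, loupe, marker_post, punch_block, station, tube
cover_grip {'at': [188.8, 172.7], 'conf': 0.96} [0.62  0.226 0.117]
cover_grip {'at': [200.7, 184.1], 'conf': 0.68} [0.611 0.214 0.005]
cover_grip {'at': [430.0, 168.9], 'conf': 0.21} [ 0.641 -0.457  0.033]
station {'at': [206.5, 280.9], 'conf': 0.89} [0.333 0.182 0.096]
station {'at': [322.0, 178.0], 'conf': 0.83} [ 0.601 -0.129  0.118]
station {'at': [363.9,
[... 714 characters left out ...]
station, tube
cover_grip {'at': [288.9, 150.2], 'conf': 0.74} [0.672 0.257 0.095]
station {'at': [206.4, 214.1], 'conf': 0.81} [0.32  0.149 0.035]
station {'at': [352.8, 243.7], 'conf': 0.75} [ 0.608 -0.174  0.029]
station {'at': [281.2, 312.0], 'conf': 0.71} [ 0.31  -0.286  0.03 ]
marker_post {'at': [332.4, 205.0], 'conf': 0.97} [ 0.586 -0.099  0.121]
marker_post {'at': [253.0, 264.8], 'conf': 0.72} [ 0.286 -0.199  0.121]
marker_post {'at': [177.6, 178.9], 'conf': 0.6} [0.336 0.422 0.003]
lever_bar {'at': [340.6, 214.9], 'conf': 0.8} [ 0.583 -0.141  0.115]
lever_bar {'at': [266.3, 279.6], 'conf': 0.73} [ 0.288 -0.257  0.12 ]
lever_bar {'at': [189.8, 189.9], 'conf': 0.65} [0.291 0.186 0.108]
```

View pics/top0.png

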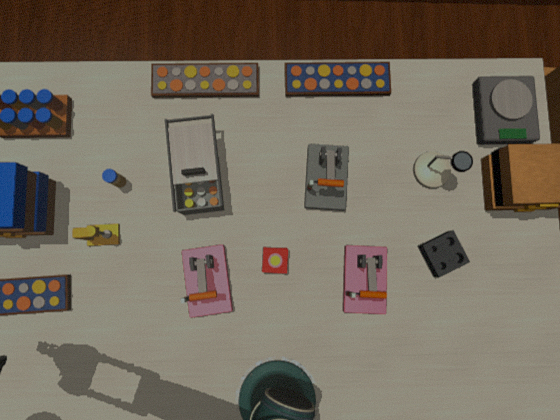

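View pics/side0.png

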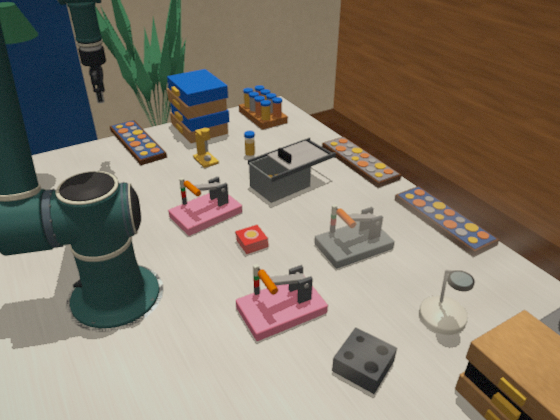

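The top view shows the grey hopper at about (195,165) with its cover open toward the back and the black rib at (193,171). The grey station is at (327,177), with its orange bar at about (325,183). The two pink stations, at (207,280) and (366,280), are decoys. Next I'll fit the poses from depth.

Run:
```python
from h import *
for n in ['top','side']:
    p=read_camera(n); Q=cloud(p); I=p['image'].astype(int)
    def m(x0,x1,y0,y1,z0,z1): 
        return (Q[...,0]>x0)&(Q[...,0]<x1)&(Q[...,1]>y0)&(Q[...,1]<y1)&(Q[...,2]>z0)&(Q[...,2]<z1)
    def rect(k,name):
        P=Q[k][:,:2].astype(np.float32)
        if len(P)<5: print(name,len(P)); return
        r=cv2.minAreaRect(P*1000); print(n,name,len(P),np.round(r[0]),np.round(r[1]),round(r[2],1),'z',np.round(np.nanpercentile(Q[k][:,2],[5,50,95]),3))
    rect(m(.45,.85,.1,.35,.085,.106),'hopper tops')
    rect(m(.45,.85,.1,.35,.113,.14),'rib')
    rect(m(.45,.75,-.25,-.03,.02,.036),'base')
    org=(I[...,0]>150)&(I[...,0]-I[...,2]>80)
    rect(m(.45,.75,-.25,-.03,.09,.14)&org,'bar')
    rect(m(.45,.75,-.25,-.03,.112,.14)&~org,'post?')
    print('bar pts',np.round(Q[m(.45,.75,-.25,-.03,.09,.14)&org].mean(0),3))
    for t in ['station','hopper','cover_grip','lever_bar','marker_post']:
        z=dict(station=0,hopper=0,cover_grip=.126,lever_bar=.112,marker_post=.12)[t]
        for a in landmark_of(t,p)[:3]: print(t,a['conf'],np.round(atz(p,a['at'],z),3))
    s=3; c=I[130:230,150:370] if n=='top' else I[120:280,230:410]
    cv2.imwrite(f'pics/{n}1.png',cv2.resize(c[...,::-1].astype(np.uint8),None,fx=3.4,fy=3.4,interpolation=cv2.INTER_CUBIC))
```

```text
top hopper tops 3184 [658. 220.] [260. 135.] 6.0 z [0.089 0.096 0.1  ]
top rib 124 [626. 216.] [13. 60.] 6.4 z [0.115 0.125 0.129]
top base 1936 [ 626. -155.] [121. 191.] 85.4 z [0.026 0.03  0.033]
top bar 8 [ 591. -152.] [61.  6.] 87.3 z [0.118 0.12  0.122]
top post? 229 [ 600. -141.] [92. 37.] 86.2 z [0.113 0.119 0.123]
bar pts [ 0.592 -0.148  0.12 ]
station 0.83 [0.338 0.193 0.   ]
station 0.82 [ 0.627 -0.153  0.   ]
station 0.62 [ 0.32  -0.252  0.   ]
hopper 0.78 [0.608 0.225 0.   ]
cover_grip 0.74 [0.617 0.225 0.126]
lever_bar 0.91 [ 0.594 -0.158  0.112]
lever_bar 0.81 [ 0.29  -0.251  0.112]
lever_bar 0.66 [0.295 0.188 0.112]
marker_post 0.87 [ 0.585 -0.099  0.12 ]
marker_post 0.81 [ 0.285 -0.194  0.12 ]
marker_post 0.78 [0.281 0.243 0.12 ]
side hopper tops 1428 [658. 217.] [265. 145.] 6.0 z [0.087 0.096 0.1  ]
side rib 83 [627. 213.] [16. 64.] 3.8 z [0.114 0.124 0.13 ]
side base 1756 [ 626. -159.] [125. 192.] 84.9 z [0.024 0.03  0.033]
side bar 99 [ 587. -153.] [69. 13.] 87.3 z [0.115 0.12  0.124]
side post? 78 [ 601. -143.] [98. 42.] 85.4 z [0.112 0.117 0.123]
bar pts [ 0.586 -0.157  0.12 ]
station 0.88 [0.332 0.195 0.   ]
station 0.83 [ 0.628 -0.147 -0.   ]
station 0.6 [ 0.333 -0.256  0.   ]
hopper 0.96 [0.613 0.214 0.   ]
cover_grip 0.98 [0.629 0.219 0.126]
lever_bar 0.91 [ 0.291 -0.253  0.112]
lever_bar 0.65 [ 0.588 -0.148  0.112]
lever_bar 0.57 [0.292 0.175 0.112]
marker_post 0.92 [ 0.584 -0.1    0.12 ]
marker_post 0.78 [0.275 0.236 0.12 ]
marker_post 0.62 [ 0.291 -0.2    0.12 ]
```

View pics/top1.png

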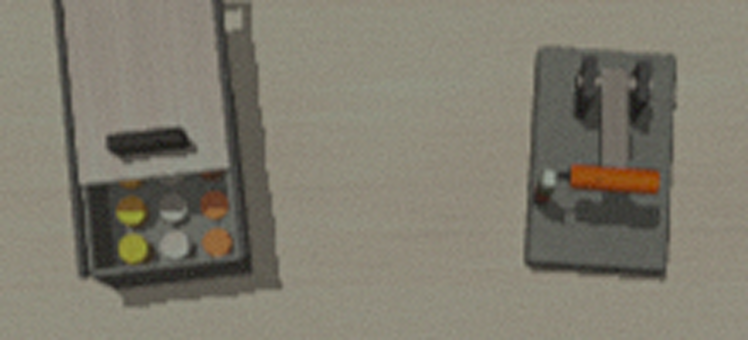

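View pics/side1.png

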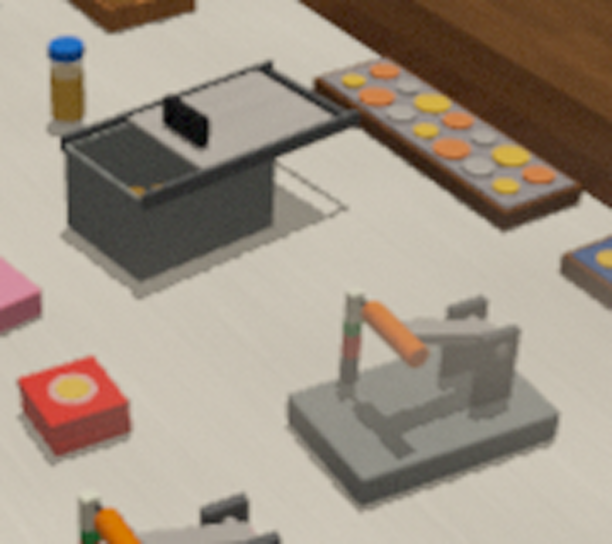

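```bash
cat >> h.py <<'E'
def go(pos,yaw):
    """yaw = world angle (deg) of tool y; tool down"""
    s=read_state(); M=R.from_rotvec(s['tcp_rot']); a=np.radians(yaw)
    y=np.array([np.cos(a),np.sin(a),0]); z=np.array([0,0,-1.]); x=np.cross(y,z)
    G=R.from_matrix(np.stack([x,y,z],1))
    print('t',s['time'],'at',np.round(s['tool_pos'],4),'slide cm',np.round(100*(M.inv().apply(np.array(pos)-s['tool_pos'])),2),'rot',np.round((M.inv()*G).as_rotvec(),3),'F',np.round(s['wrist_force'],1),'w',s['width'])
E
python3 - <<'E'
from h import *
go([.660,.2185,.2],96)
E
```

```text
t 1.2 at [0.189  0.648  0.2019] slide cm [-57.24 -28.04   0.19] rot [-0.    -0.    -0.389] F [-0.4  0.8 -0.8] w 1.001505407279627
```

Call:
play_rows --slide '[[-1.5,-0.7,0],[-4,-2,0],[-7,-3.4,0],[-10,-4.9,0],[-13,-6.4,0],[-16,-7.8,0],[-19,-9.3,0],[-22,-10.8,0],[-25,-12.2,0],[-28,-13.7,0],[-31,-15.2,0],[-34,-16.7,0]]' --delta_rot '[[0,0,-0.02],[0,0,-0.05],[0,0,-0.08],[0,0,-0.11],[0,0,-0.14],[0,0,-0.17],[0,0,-0.2],[0,0,-0.23],[0,0,-0.26],[0,0,-0.3],[0,0,-0.35],[0,0,-0.39]]' --hand 0 --force 40

```text
time: 2.2
tool_pos: [0.4697, 0.3913, 0.2021]
tcp_rot: [-0.171, 3.137, 0.0]
wrist_force: [0.9, 0.9, -0.8]
width: -0.001
```

Run:
```python
from h import *
go([.660,.2185,.15],96)
```

```text
t 2.2 at [0.4697 0.3913 0.2021] slide cm [-17.04 -19.24   5.21] rot [0.    0.    0.004] F [ 0.9  0.9 -0.8] w -0.001058973208733305
```

Call:
play_rows --slide '[[-2,-2.3,0],[-4,-4.6,0],[-6.3,-7,0],[-8.5,-9.5,0],[-10.5,-12,0],[-13,-14.5,0],[-15,-17,0],[-16.5,-18.6,1],[-17,-19.2,2.5],[-17,-19.2,4],[-17,-19.2,5],[-17,-19.2,5]]' --delta_rot '[[0,0,0],[0,0,0],[0,0,0],[0,0,0],[0,0,0],[0,0,0],[0,0,0],[0,0,0],[0,0,0],[0,0,0],[0,0,0],[0,0,0]]'

```text
time: 3.2
tool_pos: [0.6566, 0.2185, 0.1477]
tcp_rot: [0.17, -3.13, 0.001]
wrist_force: [-1.7, 0.1, -1.1]
width: 0.001
```

Run:
```python
from h import *
go([.660,.2185,.112],96)
s=read_state()
p=read_camera('wrist'); save(p,'w2.png')
for a in landmark_of('cover_grip',p)[:2]: print(a,atz(p,a['at'],.126,s))
p=read_camera('side'); cv2.imwrite('pics/s2.png',cv2.resize(p['image'][80:260,200:400,::-1],None,fx=3,fy=3))
```

```text
t 3.2 at [0.6566 0.2185 0.1477] slide cm [-0.36 -0.04  3.57] rot [-0.001 -0.007  0.004] F [-1.7  0.1 -1.1] w 0.0007904314934748325
{'at': [273.9, 186.3], 'conf': 0.77} [0.62438115 0.21340879 0.126     ]
```

View pics/w2.png

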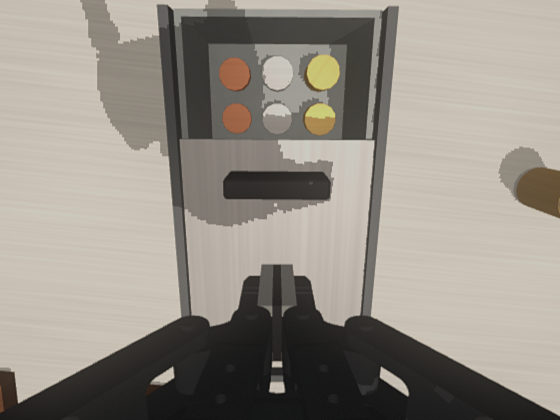

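View pics/s2.png

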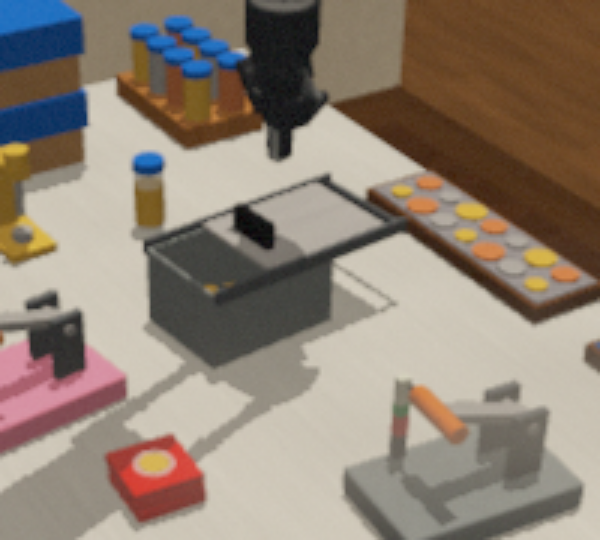

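The wrist view shows the fingers behind the rib at (277,185) and centred on it. I'll lower them and push.

Call:
play_rows --slide '[[-0.2,0,1.2],[-0.2,0,2.4],[-0.2,0,3.5],[-0.2,0,3.5],[0.4,0,3.5],[1.0,0,3.5],[1.7,0,3.5],[2.5,0,3.5],[3.5,0,3.5],[4.5,0,3.5],[5.3,0,3.5],[6,0,3.5]]' --delta_rot '[[0,0,0],[0,0,0],[0,0,0],[0,0,0],[0,0,0],[0,0,0],[0,0,0],[0,0,0],[0,0,0],[0,0,0],[0,0,0],[0,0,0]]'

```text
time: 4.35
tool_pos: [0.5982, 0.213, 0.1176]
tcp_rot: [-0.172, 3.136, 0.001]
wrist_force: [0.1, -0.6, -1.0]
width: -0.0
```

Run:
```python
from h import *
go([.571,.2095,.112],96)
```

```text
t 4.35 at [0.5982 0.213  0.1176] slide cm [ 2.75 -0.05  0.56] rot [0.    0.    0.005] F [ 0.1 -0.6 -1. ] w -0.0004700775495141058
```

Call:
play_rows --slide '[[0.5,0,0.4],[1.0,0,0.4],[1.5,0,0.4],[1.9,0,0.4],[2.2,0,0.4],[2.4,0,0.4],[2.5,0,0.4],[2.6,0,0.4]]' --delta_rot '[[0,0,0],[0,0,0],[0,0,0],[0,0,0],[0,0,0],[0,0,0],[0,0,0],[0,0,0]]'

```text
time: 5.02
tool_pos: [0.5725, 0.2102, 0.1137]
tcp_rot: [-0.172, 3.136, 0.001]
wrist_force: [0.7, 0.7, -1.0]
width: 0.002
```

Run:
```python
from h import *
go([.571,.2095,.112],96)
s=read_state()
p=read_camera('wrist'); save(p,'w3.png')
for a in landmark_of('cover_grip',p)[:2]: print(a,atz(p,a['at'],.126,s))
p=read_camera('side'); cv2.imwrite('pics/s3.png',cv2.resize(p['image'][80:260,200:400,::-1],None,fx=3,fy=3))
```

```text
t 5.0167 at [0.5725 0.2102 0.1137] slide cm [ 0.16 -0.05  0.17] rot [0.001 0.001 0.005] F [ 0.7  0.7 -1. ] w 0.002043943030200669
{'at': [272.8, 358.9], 'conf': 0.6} [0.62647692 0.21399375 0.126     ]
```

View pics/w3.png

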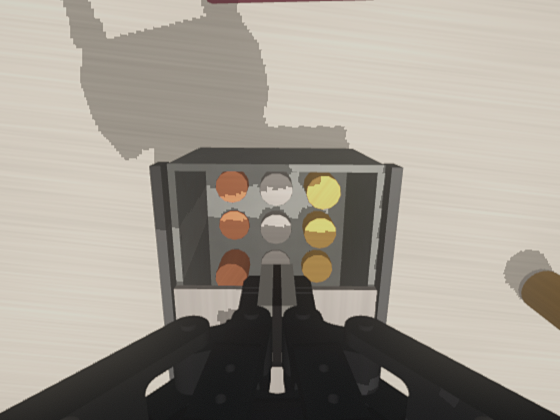

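View pics/s3.png

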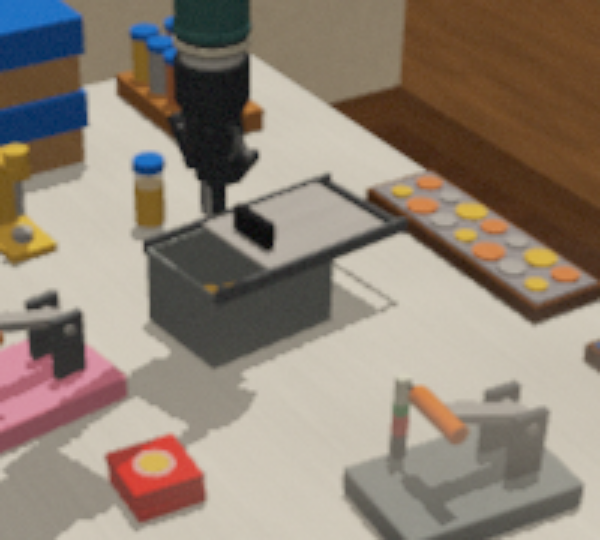

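The cover didn't move: the rib is still at x≈0.626, and the fingers passed over it. I need to check the fingertip height.

Run:
```python
from h import *
s=read_state(); print(np.round(s['tool_pos'],4),s['tcp_rot'])
p=read_camera('side'); Q=cloud(p)
M=T(p);F=f(p)
for dz in (0,.008,.02):
    c=np.linalg.inv(M)@np.r_[np.array(s['tool_pos'])-[0,0,dz],1]; print(dz,p['cx']-F*c[0]/c[2],p['cy']+F*c[1]/c[2])
k=(abs(Q[...,0]-s['tool_pos'][0])<.03)&(abs(Q[...,1]-s['tool_pos'][1])<.03)&(Q[...,2]>.1)&(Q[...,2]<.2)
P=Q[k]; print(len(P)); 
o=np.argsort(P[:,2]); print(np.round(P[o][:25],3))
cv2.imwrite('pics/s4.png',cv2.resize(p['image'][110:180,240:310,::-1],None,fx=8,fy=8))
```

```text
[0.5726 0.2102 0.1136] [-1.72332624e-01  3.13628279e+00  8.07890949e-04]
0 270.1585069988454 159.2590101619133
0.008 270.17378092849583 161.47058814440155
0.02 270.1965236208276 164.76360040612067
144
[[0.602 0.237 0.1  ]
 [0.585 0.208 0.144]
 [0.574 0.207 0.144]
 [0.579 0.203 0.145]
 [0.574 0.201 0.147]
 [0.565 0.198 0.148]
 [0.562 0.212 0.149]
 [0.564 0.202 0.149]
 [0.564 0.209 0.149]
 [0.567 0.207 0.15 ]
 [0.564 0.215 0.15 ]
 [0.577 0.2   0.15 ]
 [0.565 0.198 0.151]
 [0.57  0.2   0.152]
 [0.565 0.21  0.153]
 [0.581 0.2   0.153]
 [0.567 0.201 0.153]
 [0.565 0.215 0.153]
 [0.571 0.196 0.154]
 [0.571 0.202 0.155]
 [0.581 0.196 0.155]
 [0.576 0.198 0.155]
 [0.566 0.211 0.155]
 [0.565 0.204 0.155]
 [0.567 0.201 0.156]]
```

View pics/s4.png

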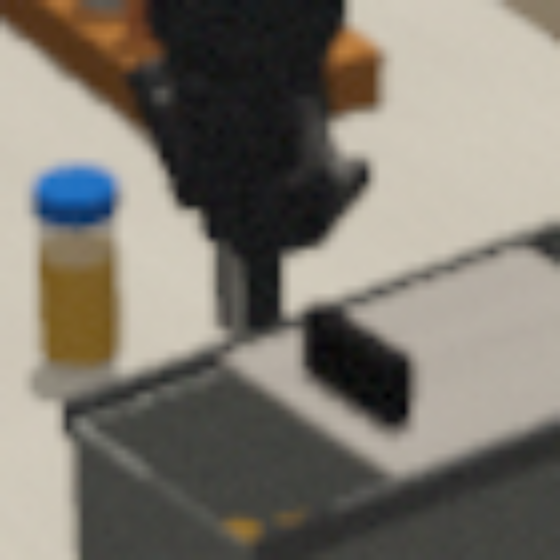

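Run:
```python
from h import *
s=read_state()
p=read_camera('wrist'); Q=cloud(p,s); print(np.round(p['hand_eye'],3).tolist())
for uv in [(450,60),(60,250),(300,60),(390,170),(195,295)]: print(uv,np.round(dep(p,uv,s),3))
# tool coordinates of fingers
M=np.eye(4); M[:3,:3]=R.from_rotvec(s['tcp_rot']).as_matrix(); M[:3,3]=s['tool_pos']
Qt=(Q-M[:3,3])@M[:3,:3]
for uv in [(268,266),(285,266),(270,280),(277,300)]: print(uv,np.round(Qt[uv[1],uv[0]],4))
```

```text
[[-0.0, 0.958, 0.288, 0.073], [1.0, 0.0, -0.0, -0.0], [-0.0, 0.288, -0.958, -0.173], [0.0, 0.0, 0.0, 1.0]]
(450, 60) [0.451 0.325 0.001]
(60, 250) [0.635 0.03  0.001]
(300, 60) [0.463 0.216 0.001]
(390, 170) [0.524 0.266 0.097]
(195, 295) [0.61  0.165 0.096]
(268, 266) [ 0.0114 -0.0036 -0.0376]
(285, 266) [ 0.0107  0.0034 -0.0359]
(270, 280) [ 0.011  -0.0026 -0.0494]
(277, 300) [ 0.0105  0.0001 -0.0634]
```

The cameras agree that the fingertips are about 33 mm behind (above) the reported TCP, not 8 mm ahead of it as the text says. I'll go by the pictures: return behind the rib, then descend and check.

Call:
play_rows --slide '[[-1.5,0,-0.4],[-4,0,-0.6],[-6.5,0,-0.6],[-8.2,0,-0.6],[-8.6,0,-0.3],[-8.6,0,0.5],[-8.6,0,1.3],[-8.6,0,2.1],[-8.6,0,2.5],[-8.6,0,2.5]]' --delta_rot '[[0,0,0],[0,0,0],[0,0,0],[0,0,0],[0,0,0],[0,0,0],[0,0,0],[0,0,0],[0,0,0],[0,0,0]]'

```text
time: 6.1
tool_pos: [0.6557, 0.2191, 0.0862]
tcp_rot: [0.173, -3.133, 0.001]
wrist_force: [-0.6, 0.8, 0.8]
width: 0.003
```

Run:
```python
from h import *
go([.571,.2095,.075],96)
s=read_state()
p=read_camera('side'); Q=cloud(p); cv2.imwrite('pics/s5.png',cv2.resize(p['image'][100:190,260:350,::-1],None,fx=6,fy=6))
k=(abs(Q[...,0]-s['tool_pos'][0])<.025)&(abs(Q[...,1]-s['tool_pos'][1])<.025)&(Q[...,2]>.1)&(Q[...,2]<.2)
P=Q[k];o=np.argsort(P[:,2]); print(np.round(P[o][:12],3))
p=read_camera('wrist'); save(p,'w5.png');Q=cloud(p,s)
for v in range(255,300,6): print(v,np.round(Q[v,262:294:8],3).tolist())
```

```text
t 6.1 at [0.6557 0.2191 0.0862] slide cm [ 8.52 -0.02  1.15] rot [-0.    -0.004  0.005] F [-0.6  0.8  0.8] w 0.0028746302985650845
[[0.679 0.213 0.1  ]
 [0.66  0.214 0.117]
 [0.657 0.215 0.117]
 [0.651 0.218 0.117]
 [0.66  0.209 0.119]
 [0.65  0.222 0.119]
 [0.651 0.212 0.12 ]
 [0.665 0.211 0.12 ]
 [0.656 0.214 0.121]
 [0.649 0.214 0.123]
 [0.633 0.208 0.123]
 [0.65  0.211 0.124]]
255 [[0.652, 0.211, 0.096], [0.651, 0.215, 0.097], [0.652, 0.219, 0.094], [0.651, 0.223, 0.095]]
261 [[0.655, 0.212, 0.096], [0.655, 0.216, 0.095], [0.654, 0.22, 0.096], [0.654, 0.224, 0.096]]
267 [[0.646, 0.212, 0.123], [0.645, 0.215, 0.125], [0.645, 0.218, 0.123], [0.644, 0.222, 0.124]]
273 [[0.645, 0.212, 0.13], [0.646, 0.215, 0.128], [0.646, 0.218, 0.128], [0.644, 0.222, 0.129]]
279 [[0.645, 0.212, 0.135], [0.645, 0.215, 0.135], [0.645, 0.218, 0.134], [0.644, 0.221, 0.135]]
285 [[0.645, 0.212, 0.14], [0.645, 0.215, 0.139], [0.645, 0.218, 0.14], [0.645, 0.221, 0.139]]
291 [[0.645, 0.213, 0.145], [0.645, 0.215, 0.145], [0.644, 0.218, 0.145], [0.645, 0.221, 0.144]]
297 [[0.645, 0.213, 0.149], [0.645, 0.216, 0.149], [0.645, 0.218, 0.149], [0.644, 0.221, 0.149]]
```

View pics/s5.png

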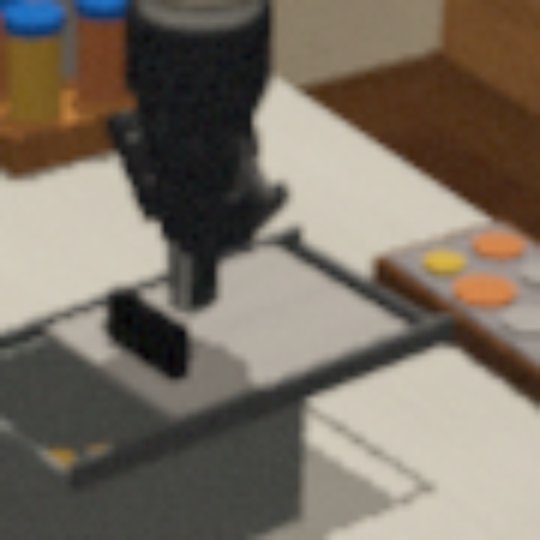

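View pics/w5.png

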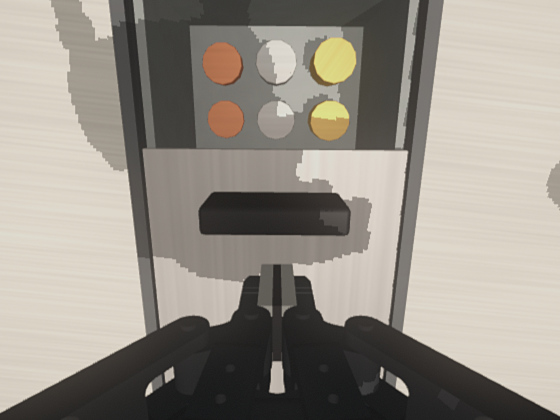

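Both views show the tips at z≈0.119, i.e. TCP + 33 mm, with the front face at x=0.645, 13 mm behind the rib. I'll lower 12 mm more and push.

Call:
play_rows --slide '[[0,0,0.6],[0,0,1.2],[0,0,1.2],[0.6,0,1.2],[1.2,0,1.2],[1.8,0,1.2],[2.4,0,1.2],[3,0,1.2],[3,0,1.2]]' --delta_rot '[[0,0,0],[0,0,0],[0,0,0],[0,0,0],[0,0,0],[0,0,0],[0,0,0],[0,0,0],[0,0,0]]'

```text
time: 6.95
tool_pos: [0.626, 0.2162, 0.0764]
tcp_rot: [0.173, -3.135, -0.0]
wrist_force: [-1.2, -0.2, -0.6]
width: -0.002
```

Run:
```python
from h import *
go([.571,.2095,.075],96)
p=read_camera('side'); cv2.imwrite('pics/s6.png',cv2.resize(p['image'][100:190,240:350,::-1],None,fx=6,fy=6))
```

```text
t 6.95 at [0.626  0.2162 0.0764] slide cm [ 5.54 -0.06  0.15] rot [ 0.    -0.001  0.005] F [-1.2 -0.2 -0.6] w -0.0019083137151681166
```

View pics/s6.png

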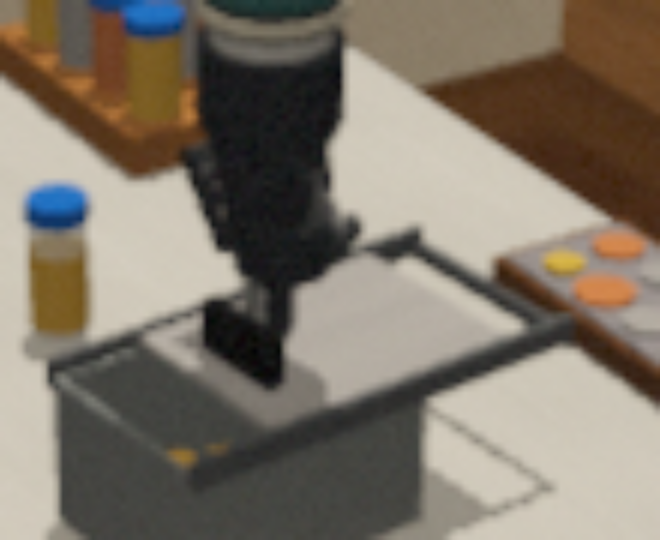

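The cover is moving now, with the fingers behind the rib and a gap at the far rail end. I'll keep pushing.

Call:
play_rows --slide '[[0.6,0,0.1],[1.2,0,0.1],[1.9,0,0.1],[2.6,0,0.1],[3.3,0,0.1],[4,0,0.1],[4.4,0,0.1],[4.8,0,0.1],[5,0,0.1],[5.1,0,0.1]]' --delta_rot '[[0,0,0],[0,0,0],[0,0,0],[0,0,0],[0,0,0],[0,0,0],[0,0,0],[0,0,0],[0,0,0],[0,0,0]]'

```text
time: 7.83
tool_pos: [0.5753, 0.2106, 0.0754]
tcp_rot: [0.173, -3.135, -0.0]
wrist_force: [1.6, 0.8, 0.5]
width: 0.004
```

Call:
play_rows --slide '[[0.15,0,0],[0.3,0,0],[0.45,0,0],[0.5,0,0]]' --delta_rot '[[0,0,0],[0,0,0],[0,0,0],[0,0,0]]'

```text
time: 8.17
tool_pos: [0.5702, 0.21, 0.0753]
tcp_rot: [0.173, -3.135, -0.0]
wrist_force: [1.9, 0.8, 1.2]
width: -0.003
```

Run:
```python
from h import *
go([.571,.2095,.075],96)
p=read_camera('side'); cv2.imwrite('pics/s7.png',cv2.resize(p['image'][100:220,220:350,::-1],None,fx=5,fy=5))
p=read_camera('wrist'); save(p,'w7.png')
```

```text
t 8.1667 at [0.5702 0.21   0.0753] slide cm [-0.08 -0.06  0.03] rot [ 0.    -0.002  0.006] F [1.9 0.8 1.2] w -0.002906801408110695
```

View pics/s7.png

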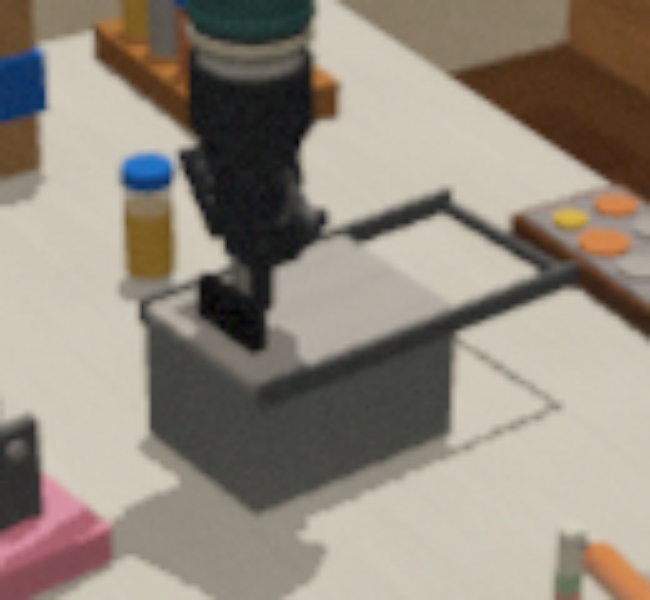

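View pics/w7.png

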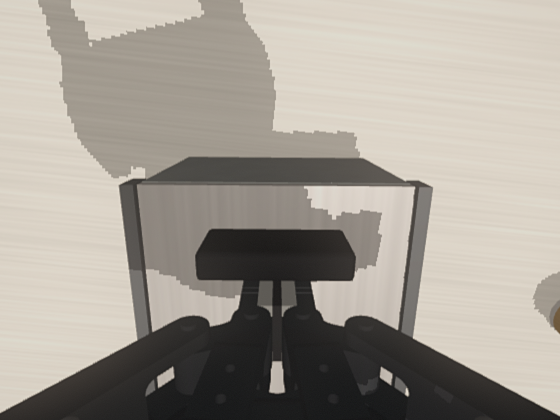

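Nearly flush. I'll push on until the stop shows up in the force.

Call:
play_rows --slide '[[0.15,0,0],[0.3,0,0],[0.4,0,0],[0.4,0,0]]' --delta_rot '[[0,0,0],[0,0,0],[0,0,0],[0,0,0]]'

```text
time: 8.6
tool_pos: [0.57, 0.2099, 0.0755]
tcp_rot: [-0.173, 3.13, 0.002]
wrist_force: [12.2, 0.9, -7.3]
width: -0.001
```

The stop is reached: 12 N and no further travel, with the TCP at x=0.570. Next I'll back off, lift and check.

Call:
play_rows --slide '[[0,0,0],[-0.8,0,0],[-1.3,0,-0.5],[-1.5,0,-2.5],[-1.5,0,-5],[-1.5,0,-7],[-1.5,0,-7]]' --delta_rot '[[0,0,0],[0,0,0],[0,0,0],[0,0,0],[0,0,0],[0,0,0],[0,0,0]]'

```text
time: 9.18
tool_pos: [0.588, 0.2125, 0.1512]
tcp_rot: [-0.173, 3.123, 0.005]
wrist_force: [2.4, -0.8, 1.4]
width: 0.002
```

Run:
```python
from h import *
go([.587,-.153,.145],85.4)
```

```text
t 9.1833 at [0.588  0.2125 0.1512] slide cm [  4.13 -36.32   0.48] rot [0.004 0.014 0.191] F [ 2.4 -0.8  1.4] w 0.0016329987748168427
```

Call:
play_rows --slide '[[0.2,-1.5,0],[0.5,-4.5,0],[0.9,-8,0],[1.3,-11.5,0],[1.7,-15,0],[2.1,-18.5,0],[2.5,-22,0],[2.9,-25.5,0],[3.3,-29,0],[3.7,-32.5,0],[4,-35,0],[4.1,-36.3,0.3]]' --delta_rot '[[0,0,0],[0,0,0.02],[0,0,0.04],[0,0,0.06],[0,0,0.08],[0,0,0.1],[0,0,0.12],[0,0,0.14],[0,0,0.16],[0,0.01,0.18],[0,0.01,0.19],[0,0.01,0.19]]'

```text
time: 10.18
tool_pos: [0.5862, -0.1567, 0.1462]
tcp_rot: [0.13, 3.136, 0.004]
wrist_force: [0.2, 0.2, 0.8]
width: 0.001
```

Call:
play_rows --slide '[[0,0,0],[0,0,0]]' --delta_rot '[[0,0,0],[0,0,0]]'

```text
time: 10.35
tool_pos: [0.5849, -0.1571, 0.1447]
tcp_rot: [-0.132, -3.139, -0.006]
wrist_force: [0.2, 0.5, -0.2]
width: 0.002
```

Run:
```python
from h import *
go([.587,-.153,.095],85.4)
s=read_state()
p=read_camera('wrist'); save(p,'w8.png'); Q=cloud(p,s); I=p['image'].astype(int)
org=(I[...,0]>120)&(I[...,0]-I[...,2]>80)&(Q[...,2]>.08)
P=Q[org]; print(len(P)); r=cv2.minAreaRect((P[:,:2]*1000).astype(np.float32)); print(r, np.nanpercentile(P[:,2],[5,50,95,99]))
for t in ['lever_bar','marker_post','station']:
    for a in landmark_of(t,p)[:2]: print(t,a,atz(p,a['at'],dict(lever_bar=.112,marker_post=.12,station=0)[t],s))
p=read_camera('top'); Q=cloud(p)
cv2.imwrite('pics/t8.png',cv2.resize(p['image'][100:230,150:370,::-1],None,fx=3.4,fy=3.4))
k=(Q[...,0]>.45)&(Q[...,0]<.75)&(Q[...,1]>.15)&(Q[...,1]<.3)&(Q[...,2]>.113)&(Q[...,2]<.14)
print('rib',cv2.minAreaRect((Q[k][:,:2]*1000).astype(np.float32)))
```

```text
t 10.35 at [ 0.5849 -0.1571  0.1447] slide cm [-0.17  0.41  4.97] rot [ 0.004 -0.    -0.004] F [ 0.2  0.5 -0.2] w 0.0018633722793575485
3286
((588.7376708984375, -152.89990234375), (68.87132263183594, 18.2974853515625), 84.79426574707031) [0.1167587  0.12088863 0.12273439 0.12325571]
lever_bar {'at': [280.9, 239.7], 'conf': 0.63} [ 0.58832196 -0.15462671  0.112     ]
marker_post {'at': [370.5, 242.5], 'conf': 0.7} [ 0.59165369 -0.10190563  0.12      ]
station {'at': [280.8, 235.9], 'conf': 0.65} [ 0.62610771 -0.15602404  0.        ]
rib ((553.8187255859375, 208.1454315185547), (12.302391052246094, 58.459720611572266), 5.333000659942627)
```

View pics/w8.png

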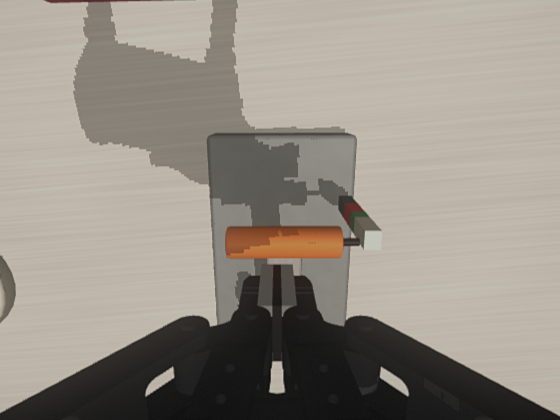

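View pics/t8.png

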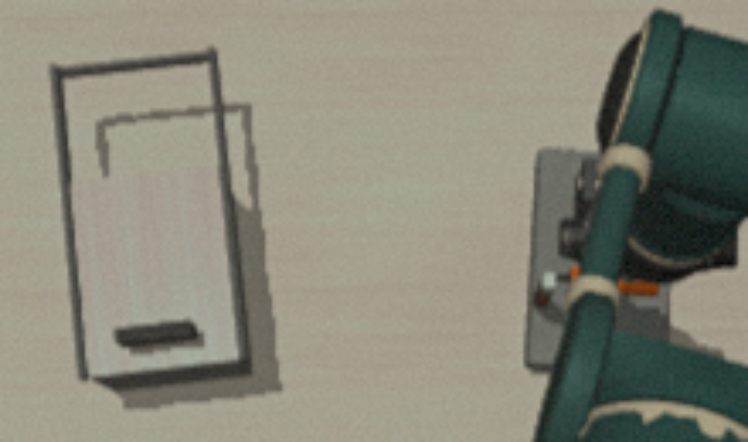

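The rib is at x=0.554, the computed shut position, and the top view shows the cover flush. The bar centre is at (0.5887, −0.153), its top at 0.122. I'll descend in stages.

Call:
play_rows --slide '[[-0.1,0.2,0.8],[-0.2,0.4,2],[-0.2,0.4,3.3],[-0.2,0.4,4.3],[-0.2,0.4,5],[-0.2,0.4,5.2],[-0.2,0.4,5.2],[-0.2,0.4,5.2]]' --delta_rot '[[0,0,0],[0,0,0],[0,0,0],[0,0,0],[0,0,0],[0,0,0],[0,0,0],[0,0,0]]'

```text
time: 11.27
tool_pos: [0.589, -0.1513, 0.0942]
tcp_rot: [0.127, 3.136, 0.005]
wrist_force: [0.4, 0.4, 0.2]
width: -0.002
```

Call:
play_rows --slide '[[0,0,0.4],[0,0,0.8],[0,0,1.2],[0,0,1.5],[0,0,1.5],[0,0,1.5]]' --delta_rot '[[0,0,0],[0,0,0],[0,0,0],[0,0,0],[0,0,0],[0,0,0]]'

```text
time: 11.77
tool_pos: [0.5881, -0.1516, 0.0796]
tcp_rot: [0.127, 3.138, 0.004]
wrist_force: [-4.6, 0.3, 6.0]
width: 0.0
```

```bash
cat > look.py <<'E'
from h import *
import sys
n=sys.argv[1]
go([.587,-.153,.062],85.4)
s=read_state()
p=read_camera('wrist'); save(p,f'w{n}.png'); Q=cloud(p,s); I=p['image'].astype(int)
org=(I[...,0]>120)&(I[...,0]-I[...,2]>80)&(Q[...,2]>.05)
P=Q[org]; print('wrist bar top z',len(P),np.nanpercentile(P[:,2],[50,90,97]))
p=read_camera('side'); Q=cloud(p); I=p['image'].astype(int)
org=(I[...,0]>150)&(I[...,0]-I[...,2]>60)&(abs(Q[...,0]-.59)<.04)&(abs(Q[...,1]+.153)<.05)&(Q[...,2]>.04)
P=Q[org]; print('side',len(P),np.nanpercentile(P[:,2],[50,90,97]))
cv2.imwrite(f'pics/s{n}.png',cv2.resize(p['image'][170:270,310:410,::-1],None,fx=6,fy=6,interpolation=cv2.INTER_CUBIC))
E
python3 look.py 9
```

```text
t 11.7667 at [ 0.5881 -0.1516  0.0796] slide cm [ 0.1  -0.15  1.76] rot [ 0.003  0.001 -0.001] F [-4.6  0.3  6. ] w 0.00020221090083070428
wrist bar top z 4356 [0.1079713  0.1096628  0.11019884]
side 95 [0.10667645 0.11136139 0.28665522]
```

View pics/s9.png

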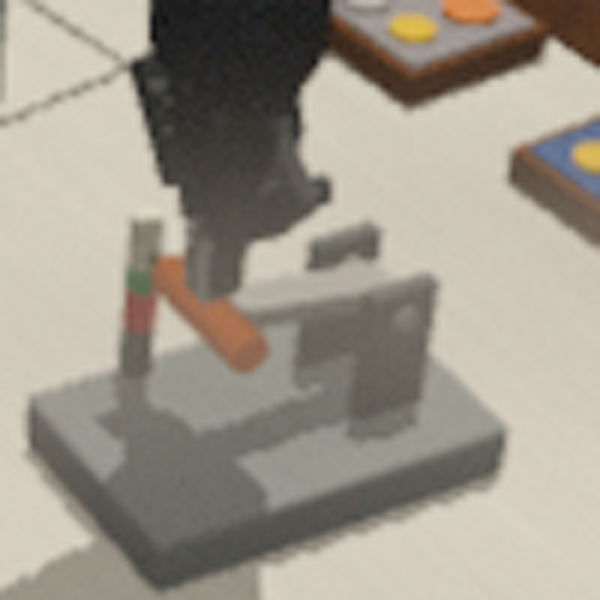

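View pics/w9.png

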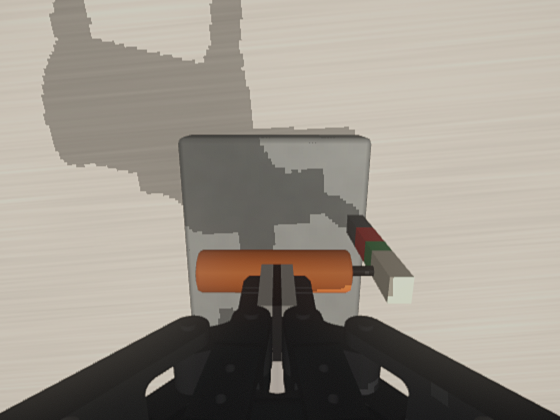

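The fingers sit on the middle of the bar and the lever is at about 0.13 rad (bar top 0.110). It needs about 16 mm more.

Call:
play_rows --slide '[[0,0,0.4],[0.1,0,0.8],[0.1,0,1.2],[0.2,0,1.5],[0.2,0,1.6],[0.2,0,1.6],[0.2,0,1.6]]' --delta_rot '[[0,0,0],[0,0,0],[0,0,0],[0,0,0],[0,0,0],[0,0,0],[0,0,0]]'

```text
time: 12.45
tool_pos: [0.586, -0.1516, 0.0651]
tcp_rot: [0.127, 3.138, 0.004]
wrist_force: [-4.2, 0.6, 8.9]
width: -0.002
```

```bash
python3 look.py 10
```

```text
t 12.45 at [ 0.586  -0.1516  0.0651] slide cm [-0.11 -0.13  0.31] rot [ 0.003  0.001 -0.001] F [-4.2  0.6  8.9] w -0.0021329103082861275
wrist bar top z 4280 [0.09348354 0.09523161 0.09574618]
side 84 [0.09189267 0.09658512 0.3046167 ]
```

View pics/s10.png

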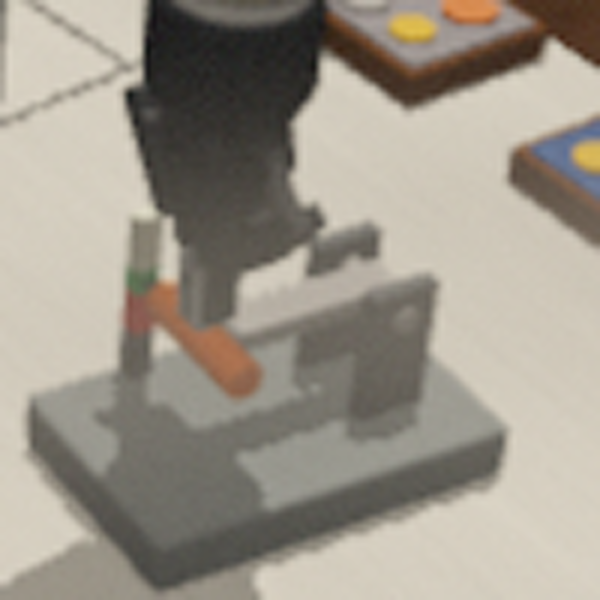

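View pics/w10.png

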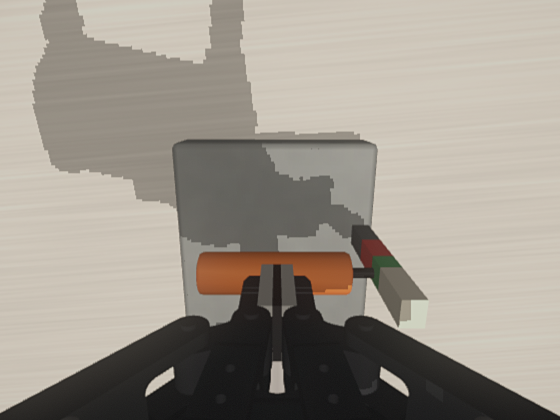

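The bar top is at 0.0955 (level is 0.095), the pointer is at the green band, and the force is 8.9 N, as expected at level. I'll hold, keeping the downward bias.

Call:
play_rows --slide '[[0,0,0.15],[0,0,0.15],[0,0,0.15],[0,0,0.15],[0,0,0.15],[0,0,0.15],[0,0,0.15],[0,0,0.15],[0,0,0.15],[0,0,0.15],[0,0,0.15],[0,0,0.15]]' --delta_rot '[[0,0,0],[0,0,0],[0,0,0],[0,0,0],[0,0,0],[0,0,0],[0,0,0],[0,0,0],[0,0,0],[0,0,0],[0,0,0],[0,0,0]]'

```text
time: 13.55
tool_pos: [0.586, -0.1516, 0.0651]
tcp_rot: [0.127, 3.138, 0.004]
wrist_force: [-4.5, 2.4, 8.3]
width: -0.002
```

Call:
play_rows --slide '[[0,0,0.15],[0,0,0.15],[0,0,0.15],[0,0,0.15],[0,0,0.15],[0,0,0.15],[0,0,0.15],[0,0,0.15],[0,0,0.15],[0,0,0.15],[0,0,0.15],[0,0,0.15]]' --delta_rot '[[0,0,0],[0,0,0],[0,0,0],[0,0,0],[0,0,0],[0,0,0],[0,0,0],[0,0,0],[0,0,0],[0,0,0],[0,0,0],[0,0,0]]'

```text
time: 14.55
tool_pos: [0.5859, -0.1516, 0.0651]
tcp_rot: [0.128, 3.138, 0.004]
wrist_force: [-4.8, 1.9, 8.4]
width: -0.001
```

```bash
python3 look.py 11
python3 - <<'E'
from h import *
p=read_camera('top'); Q=cloud(p)
k=(Q[...,0]>.45)&(Q[...,0]<.75)&(Q[...,1]>.15)&(Q[...,1]<.3)&(Q[...,2]>.113)&(Q[...,2]<.14)
print('rib',cv2.minAreaRect((Q[k][:,:2]*1000).astype(np.float32))); save(p,'t11.png')
E
```

```text
t 14.55 at [ 0.5859 -0.1516  0.0651] slide cm [-0.12 -0.13  0.31] rot [ 0.003  0.001 -0.001] F [-4.8  1.9  8.4] w -0.0009754208933783828
wrist bar top z 4284 [0.09344017 0.09522546 0.09574574]
side 87 [0.092229   0.09574999 0.30471142]
rib ((553.5805053710938, 208.0448760986328), (12.381684303283691, 58.48353958129883), 5.93942928314209)
```

View pics/s11.png

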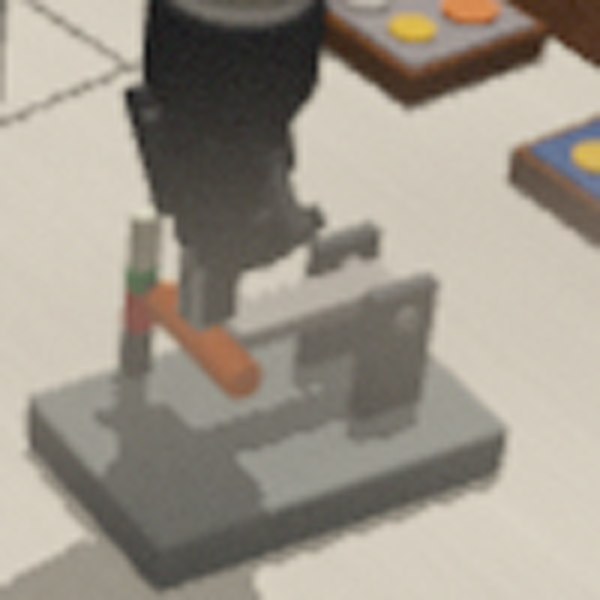

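View pics/t11.png

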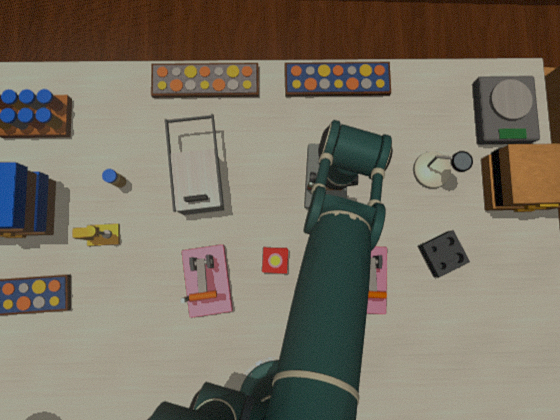

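The hold is steady at about 8.4 N and level, with the cover shut and the bystanders where they were. I'm handing in.

Run:
```python
from h import *
print(finish_job()); s=read_state(); print(s['time'],s['tool_pos'],s['wrist_force'])
```

```text
the job is handed in; nothing more can be done
None
the job is handed in; nothing more can be done
```

I slid the hopper cover shut, then pressed the grey station's lever level and handed the job in at about 14.6 s while still holding it. The interface gave no verdict.

- **Cover:** I pushed the rib with closed fingers until it hit the stop, at 12 N with no further travel. The last top view put the rib at x = 0.554 m, the position I had worked out for fully shut.
- **Lever:** The bar's top measured 0.095–0.096 m, and level is 0.095 m, so the joint is at about 0.29–0.30 rad. The fingers pressed with about 8.4 N, and the pose stayed steady for over 2 s before I handed in.
- **Bystanders:** All of them looked unmoved in the last top view; I did not measure them.

**What disagreed:** Both cameras showed the fingertips about 33 mm behind the reported TCP, where the description says 8 mm ahead. Because of that, my first push passed over the rib without touching it. I used the camera-measured offset for the second push and for the lever. The pose networks were also off by up to 1 cm here and there, so I took the positions from depth fits instead.

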